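# Load the riveting jig and hold the bracket home against its sprung plunger

## Task

Load the riveting jig: first lay the strap loop flat in the jig's short crosswise pocket and let go of it. Then lay the bracket flat in the open end of the long channel, short of the sprung plunger and with the lip turned up at its end towards the plunger, and push it along the channel, pressing the plunger in, until the lip meets the two hard stop posts. Finish while holding it pressed firmly against the posts, still flat (do not let go: the spring would push it back), with the loop still in its pocket and all the other things on the table left where they are.

Things in the scene. Friction and masses are not known exactly. Their poses are not given: they have to be found in the camera images.
- jig: Riveting jig, fixed: grey base, own x -120 to +100 mm, y -100 to +100, top (floors) at z 12, ribs to z 20. Origin at table level; x runs along the channel towards the plunger, z up. Channel: centre line y = -44, 46 wide, open at its -x end, ends at the posts, x = +45. Pocket: centre (0, +49), inside 36 (x) by 76 (y). Spring housing x 60 to 95, top z 46.
- pocket (a point): Centre of the pocket's floor, 12 mm above the table; axes as the jig's. The loop's origin belongs here, the loop's long side along the jig's y (either way round).
- home (a point): Point on the channel's floor, 12 mm above the table, where the bracket's origin lies when the bracket is fully home; axes as the jig's. With its origin more than 18 mm short of this (towards -x) the bracket is clear of the plunger; up to 75 mm short its whole foot is on the base.
- stop: The hard stop: two fixed steel posts at the channel's end, 15 x 13 mm, tops 42 mm above the table, centred 16.5 mm either side of the channel's centre line with the plunger between them; their faces, which the lip meets, lie at jig x = +45 mm. Origin and axes are those of the jig.
- plunger (a joint): Travel of the sprung plunger in m: 0 fully out, grows as it is pushed along the jig's +x, 0.018 when the bracket is home on the posts. The spring pushes back with 3 N when out, 0.3 N more per mm, about 8.4 N at home. The plunger alone could go to 0.024.
- nose (a point): Centre of the plunger's flat round brass nose (13 mm diameter), which looks along the jig's -x; fully out it stands 18 mm in front of the posts' faces, at 30 mm above the table.
- loop: Strap loop, steel, about 120 g: flat foot 70 x 30 x 6 mm (x, y, z) with a raised bridge along its x, 48 mm long, 10 mm thick (y), top 30 mm above the underside; under its bar (8 mm high) an opening 32 mm wide. Origin at the centre of the underside, z up. Grip the bridge across its 10 mm.
- bracket: Bracket, steel, about 200 g: flat foot 90 x 40 x 6 mm (x, y, z); upright lug 10 mm thick (x), 30 wide (y), top 40 above the underside, middle at x = -20; thin lip turned up across the very front end (x = +40 to +45), 26 high. Origin at the centre of the underside, x towards the lip, z up. Grip the lug across its 10 mm.
- lug (a point): Centre of the top of the bracket's lug, 40 mm above the bracket's underside; axes as the bracket's.
- buckle: Bystander, to be left alone: black plastic strap buckle, about 63 x 34 mm, 10 mm high, lying between jig and parts. Origin at its underside (about its middle).
- tape_roll: Bystander, to be left alone: roll of paper tape, 100 mm across, 25 mm high, lying flat. Origin at its underside (about its middle).
- jar: Bystander, to be left alone: clear jar, 60 mm across, 75 mm high, standing. Origin at its underside (about its middle).
- awl: Bystander, to be left alone: screwdriver with a wooden handle, about 160 mm long, lying. Origin at its underside (about its middle).
- tape_measure: Bystander, to be left alone: grey tape measure, 62 x 60 x 34 mm. Origin at its underside (about its middle).
- ladder_plate: Bystander, to be left alone: dark flat slotted strap plate, 47 x 50 x 6 mm. Origin at its underside (about its middle).
- scissors: Bystander, to be left alone: scissors with black handles, about 180 mm long, lying. Origin at its underside (about its middle).
Things that resemble listed ones, but are neither listed nor needed, are in the scene too. Leave any blue or orange look-alike of the bracket alone.

How it is judged (in metres and radians):
On the way, in this order (a step that is already met when the one before it is completed fails the run):
1. the loop lies flat in the pocket, released (z of loop in the frame of pocket below 0.003 m and angle between loop's own z axis and vertical below 0.08 rad and horizontal distance between loop and pocket below 0.008 m and angle between the x axis of loop and the y axis of jig, either way round below 0.25 rad and contact force between the fingers and loop below 0.1 N and linear speed of loop below 0.02 m/s), for 0.2 s.
2. the bracket lies flat in the channel, lip towards the plunger, not yet pressing it (z of bracket in the frame of home below 0.003 m and angle between bracket's own z axis and vertical below 0.08 rad and angle between the x axis of bracket and the x axis of jig, either way round below 0.2 rad and y of bracket in the frame of home between -0.006 and 0.006 m and x of bracket in the frame of home between -0.085 and -0.015 m and x of lug in the frame of home below -0.03 m and value of joint plunger below 0.003 m), for 0.1 s.
At the end, for the whole second after the job is handed in: Fingers hold the bracket flat in the channel (3 mm, 0.08 rad), pressed on the posts (over 1 N, within 2.5 mm of home), plunger in by over 15.5 mm, through the last second; loop flat in its pocket (3 mm high, 8 mm sideways), at rest, not touched by the fingers (all of step 1 and z of bracket in the frame of home below 0.003 m and angle between bracket's own z axis and vertical below 0.08 rad and angle between the x axis of bracket and the x axis of jig, either way round below 0.2 rad and y of bracket in the frame of home between -0.006 and 0.006 m and x of bracket in the frame of home above -0.0025 m and x of lug in the frame of home below -0.01 m and value of joint plunger above 0.0155 m and contact force between bracket and stop above 1 N and contact force between the fingers and bracket above 3 N and linear speed of bracket below 0.01 m/s); the arm keeps its last pose, push and grip.
It fails at once if another thing on the table is moved by more than 3 cm (distance of any of buckle, tape_roll, jar, awl, tape_measure, ladder_plate, scissors from where it was at the start of the episode above 0.03 m).
It also fails if it takes over 69 s, if anything falls off the work surface, if the arm or the gripper's body presses on something with over 40 N, if the wrist force passes 120 N, or if a joint passes its speed limit or range.

## Robot

A 6-joint arm with a two-finger parallel gripper is mounted at the origin on the work surface. World frame = base frame: x ahead of the robot, y to its left, z up, the work surface at z = 0. Lengths are in mm, angles in rad, forces in N, time in s.
With the tool pointing down it reaches from about 425 to 1125 mm from the base axis. Payload 14.9 kg.
Tool frame: the origin (TCP) lies midway between the tips of the shut fingers; the grasp point (between the pads) lies ctrl.pinch_z behind it (ctrl.pinch_z is the distance from the TCP to the grasp point, in mm); z points along the fingers, y is the direction in which the jaws open and shut (so a half turn about z gives the same grasp; the last joint's range is limited). The gripper opens to 91 mm and grips with 3 to 60 N. Pads are 32 mm wide; open, the fingers measure 118 mm over their backs; the gripper's body (76 mm by 178 mm) begins 60 mm behind the grasp point.
Start: joints at [1.069, 0.379, 1.734, -0, 1.028, -0.033], TCP at [316.28, 624.487, 180.732] pointing down, gripper open.
Joint ranges: [-2.77, 2.77], [-0.74, 2.19], [0, 2.66], [-1.06, 4.2], [0.31, 2.87], [-3.08, 3.08]. Speed limits (rad/s): [1.89, 1.89, 2.39, 3.14, 3.14, 3.14].

## Interface

Orientations are given as a rotation vector (axis times angle).
In Python, from workcell import ctrl, eyes gives the robot as it stands. The module is installed in compiled form; this text tells all that it offers.
- The arm moves only by the tool send_rows, never from a script. Its argument "rows" is a list of rows, each an object with "gripper": the gripper's target within -1 to 1 (shut at 1, half-way at 0, fully open at -1); "xyz": the shift along the tool's x, y, z each as a share of 80 mm, from -1 to 1, a list of three; "delta_rot": the turn, a rotation vector about the tool's x, y, z each as a share of 2 pi rad, from -1 to 1, a list of three. A call has 1 to 10 rows; each row shifts and turns the commanded pose from where the row before left it, along the tool's axes as they then stand; what a row does not reach is not made up. A row lasts 1/12 s, in which the tool goes at most 41.7 mm and 7.16 degrees, less where a joint would pass 70% of its speed; a pose out of reach is approached as far as the arm can. A call with a number of a shift or a turn outside -1 to 1 is refused whole. A call with a gripper value outside its range is refused whole. The fingers move at their own pace and stop on an object; "newtons" is the grip in N (left out, the last holds). Time passes only in rows, so rows that do not move let the fingers close. It gives the time, the measured TCP pose, the force and the opening at its end, in the units of the state.
- ctrl.read_state(): the state, without advancing time (a new reading comes with each control period).
- eyes.camera(name): name is "scene" or "top" or "wrist"; returns the picture (480x640x3 uint8, red, green, blue); there is no depth.
- eyes.camera_model(name): a dict with "fx", "fy", "cx", "cy" (pixels), "origin" and "rotation" of the camera in the world. Camera axes: x right, y up, looking along -z (the intrinsics and any distortion apply to the point x, -y, -z); pixel columns grow to the right and rows downward; lengths in mm; the calibration is good to about 2 mm. A picture is of the moment at which its call begins: read the wrist's pose just before it. camera_model takes no time and is no camera call; for the wrist camera it gives the pose at the moment of the call.
- ctrl.job_done(): hands the job in, once; it reports no verdict.
The state is a dict: "clock": time; "joint_pos": joint angles; "joint_vel": joint speeds; "effort": joint torques, N m; "tcp_pos": TCP position; "tool_rot": TCP orientation; "wrist_force": force on the tool from outside, world axes, zero at the start; "wrist_torque": the same for the moment, N m; "opening": opening from 0.0 (shut) to 1.0 (fully open).
Only numpy, scipy, OpenCV 4.12 (cv2) and the standard library are available. Lean on these libraries where they do the work, as an engineer would, in place of code of your own. Each camera call takes 0.05 s, during which the arm holds its last target. There are 200 camera calls.

## Working session

There is one attempt and no reset: what is moved stays moved. The work goes in short steps, Python scripts to look and compute and a tool call to move; the robot and the scene stay as the last step left them, time stands still between calls to the robot, and variables do not carry over. Pictures are saved under pics/ and viewed, about 8 in all and at most 12, crops included, and the job is handed in when it is done.

Besides the shell and the picture viewer there is one more tool, called after "Emit:" as name([rows], argument=value, ...), one row to a line, values as JSON. send_rows: Moves the arm, as the interface text tells. Its arguments: {"type":"object","properties":{"rows":{"type":"array","items":{"type":"object","properties":{"gripper":{"type":"number"},"xyz":{"type":"array","items":{"type":"number","minimum":-1,"maximum":1}},"delta_rot":{"type":"array","items":{"type":"number","minimum":-1,"maximum":1}}}}},"newtons":{"type":"number"}},"required":["rows"]}

```bash
mkdir -p pics && python3 - <<'E'
from workcell import ctrl, eyes
import cv2
s=ctrl.read_state();print({k:s[k] for k in('clock','tcp_pos','tool_rot','opening')},ctrl.pinch_z)
for n in('top','scene'):
    im=eyes.camera(n);cv2.imwrite(f'pics/{n}0.png',im[:,:,::-1]);print(n,eyes.camera_model(n))
print(eyes.camera_model('wrist'))
E
```

```text
{'clock': 0.0, 'tcp_pos': array([316.07477881, 624.10234089, 180.07328206]), 'tool_rot': array([-7.29581631e-01, -3.05541413e+00,  1.65233720e-03]), 'opening': 1.0000027671818275} 18.8
top {'fx': 463.5867311749298, 'fy': 463.5867311749298, 'cx': 312.0487083266345, 'cy': 238.72500484372594, 'origin': array([ 439.7010713 ,    8.8218276 , 1066.42143751]), 'rotation': array([ 0.08206162, -0.09742302, -1.57584935])}
scene {'fx': 500.56509404419853, 'fy': 500.56509404419853, 'cx': 322.57460590348455, 'cy': 243.4242741030699, 'origin': array([1271.21932909,  519.81000416,  643.82762794]), 'rotation': array([0.55057732, 1.09206419, 1.95183635])}
{'fx': 336.6494681303697, 'fy': 336.6494681303697, 'cx': 317.5506297269064, 'cy': 240.44726417043688, 'origin': array([255.12041281, 655.1410729 , 384.6863642 ]), 'rotation': array([-0.22314167, -0.1350176 ,  1.09683956])}
```

View pics/top0.png

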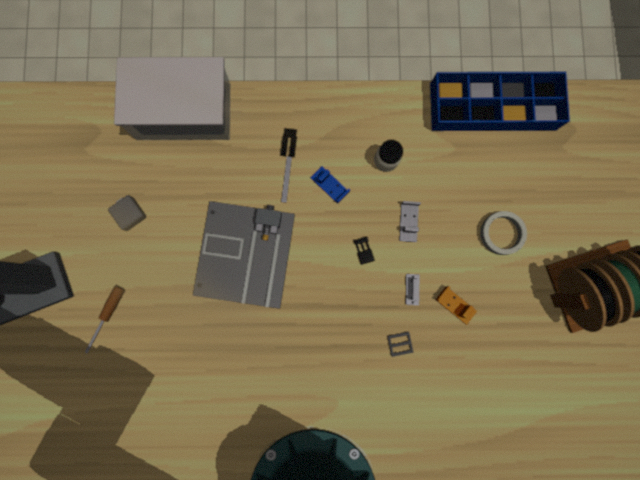

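View pics/scene0.png

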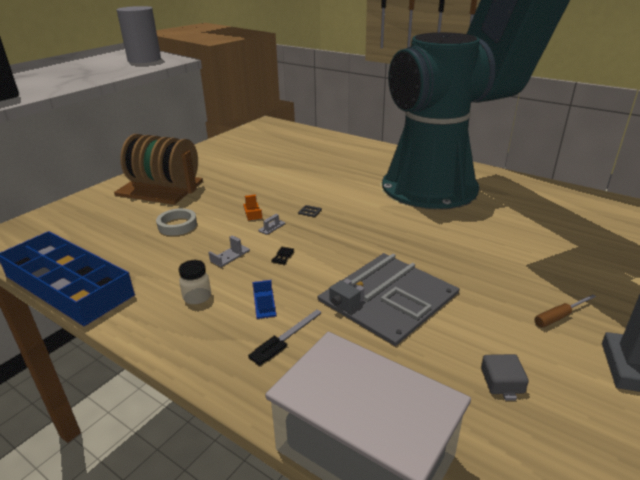

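Top view: the jig is around (243,255), with the plunger (266,222) at its upper end and the pocket at (222,246). Bracket candidates are grey (409,222), blue (330,184) and orange (456,304); loop candidates are silver (412,289), the ladder plate (400,344) and the buckle (364,250). I choose grey (409,222) as the bracket and silver (412,289) as the loop. Next is a close crop.

```bash
cat > h.py <<'E'
import numpy as np,cv2
from scipy.spatial.transform import Rotation as R
from workcell import ctrl,eyes
def ray(m,px,z):
    px=np.atleast_2d(px).astype(float)
    d=np.c_[(px[:,0]-m['cx'])/m['fx'],-(px[:,1]-m['cy'])/m['fy'],-np.ones(len(px))]@R.from_rotvec(m['rotation']).as_matrix().T
    o=m['origin'];return o+d*((z-o[2])/d[:,2])[:,None]
def proj(m,P):
    c=(np.atleast_2d(P)-m['origin'])@R.from_rotvec(m['rotation']).as_matrix()
    return np.c_[m['cx']-m['fx']*c[:,0]/c[:,2],m['cy']+m['fy']*c[:,1]/c[:,2]]
E
python3 - <<'E'
import cv2,numpy as np
t=cv2.imread('pics/top0.png');s=cv2.imread('pics/scene0.png')
a=cv2.resize(t[195:315,185:305],(400,400),interpolation=cv2.INTER_CUBIC)
b=cv2.resize(t[190:320,380:440],(185,400),interpolation=cv2.INTER_CUBIC)
c=cv2.resize(s[205:275,200:300],(571,400),interpolation=cv2.INTER_CUBIC)
o=np.zeros((400,800,3),np.uint8)
c=cv2.resize(c,(215,150)); 
o[:, :400]=a;o[:,400:585]=b;o[:150,585:800]=c
cv2.imwrite('pics/crop1.png',o)
E
```

```text
(no output)
```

View pics/crop1.png

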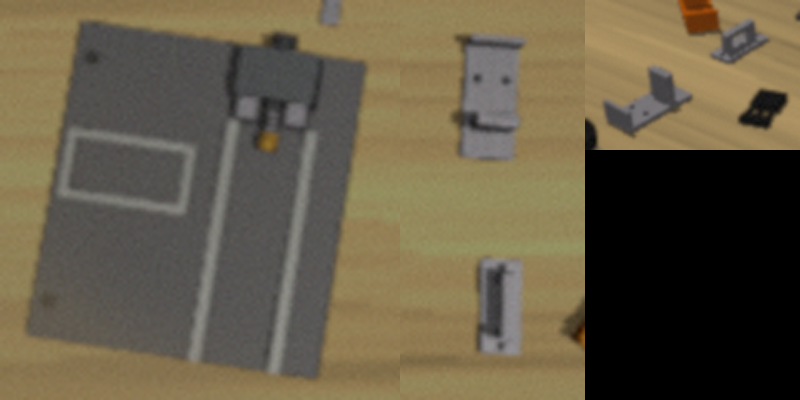

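The crop confirms that the grey bracket has its lip at the top end (495,42) and its lug below (495,120). The silver loop at (500,305) has a bridge. Next: measuring.

```bash
python3 - <<'E'
from h import *
m=eyes.camera_model('top')
g=cv2.cvtColor(cv2.imread('pics/top0.png'),cv2.COLOR_BGR2HSV)
cr=np.float32([[80,22],[365,65],[318,377],[28,333]])*0.3+[185,195]
P=ray(m,cr,12)[:,:2];print('jig corners',P.round(1),'sides',[np.linalg.norm(P[i]-P[(i+1)%4]).round(1) for i in range(4)])
# order: (+x,+y),(+x,-y),(-x,-y),(-x,+y)
J=np.array([[100,100],[100,-100],[-120,-100],[-120,100]])
def fit(A,B):
    a=A-A.mean(0);b=B-B.mean(0);th=np.arctan2((a[:,0]*b[:,1]-a[:,1]*b[:,0]).sum(),(a*b).sum())
    M=np.array([[np.cos(th),-np.sin(th)],[np.sin(th),np.cos(th)]]);t=B.mean(0)-M@A.mean(0);return th,M,t
th,M,t=fit(J,P);print('jig',t,th,'res',(P-(J@M.T+t)).round(1).tolist(),'pocket',M@[0,49]+t)
for n,(x0,y0,x1,y1) in dict(br=(390,195,430,250),lo=(398,268,430,312)).items():
    sub=g[y0:y1,x0:x1];mk=(sub[...,1]<60).astype(np.uint8)
    c=max(cv2.findContours(mk,0,2)[0],key=cv2.contourArea)[:,0]+[x0,y0]
    W=ray(m,c,6)[:,:2];r=cv2.minAreaRect(W.astype(np.float32));print(n,r)
E
```

```text
jig corners [[648.3 235. ]
 [617.   38. ]
 [404.   70.4]
 [434.9 266.3]] sides [np.float64(199.5), np.float64(215.5), np.float64(198.3), np.float64(215.6)]
jig [535.90818082 150.93178098] -0.1522579342330047 res [[-1.7, 0.4], [-2.6, 1.1], [1.8, 0.1], [2.4, -1.7]] pocket [543.34002697 199.36490666]
br ((601.1322021484375, -227.36180114746094), (43.90934753417969, 95.33914184570312), 83.8792724609375)
lo ((443.6925964355469, -230.09107971191406), (29.7800235748291, 70.40469360351562), 88.24640655517578)
```

Emit:
send_rows([
  {"gripper": -1,"xyz": [-0.38,-0.32,0]},
  {"gripper": -1,"xyz": [-0.38,-0.32,0]},
  {"gripper": -1,"xyz": [-0.38,-0.32,0]},
  {"gripper": -1,"xyz": [-0.38,-0.32,0]},
  {"gripper": -1,"xyz": [-0.38,-0.32,0]},
  {"gripper": -1,"xyz": [-0.38,-0.32,0]},
  {"gripper": -1,"xyz": [-0.38,-0.32,0]},
  {"gripper": -1,"xyz": [-0.38,-0.32,0]},
  {"gripper": -1,"xyz": [-0.38,-0.32,0]},
  {"gripper": -1,"xyz": [-0.38,-0.32,0]},
])

```text
invalid input
```

Emit:
send_rows([
  {"gripper": -1,"xyz": [-0.38,-0.32,0]},
  {"gripper": -1,"xyz": [-0.38,-0.32,0]},
  {"gripper": -1,"xyz": [-0.38,-0.32,0]},
  {"gripper": -1,"delta_rot": [0,0,0.0187]},
  {"gripper": -1,"delta_rot": [0,0,0.0187]},
  {"gripper": -1,"delta_rot": [0,0,0.0187]},
  {"gripper": -1,"delta_rot": [0,0,0.0187]},
  {"gripper": -1,"delta_rot": [0,0,0.0187]},
  {"gripper": -1,"delta_rot": [0,0,0.0187]},
  {"gripper": -1,"delta_rot": [0,0,0.0187]},
])

```text
invalid input
```

Emit:
send_rows([
  {"gripper": -1,"delta_rot": [0,0,0.0187]},
  {"gripper": -1,"delta_rot": [0,0,0.0187]},
  {"gripper": -1,"delta_rot": [0,0,0.0187]},
  {"gripper": -1,"delta_rot": [0,0,0.0187]},
  {"gripper": -1,"delta_rot": [0,0,0.0187]},
  {"gripper": -1,"delta_rot": [0,0,0.0187]},
  {"gripper": -1,"delta_rot": [0,0,0.0187]},
  {"gripper": -1,"delta_rot": [0,0,0.0187]},
  {"gripper": -1,"delta_rot": [0,0,0.0187]},
  {"gripper": -1,"delta_rot": [0,0,0.0187]},
])

```text
invalid input
```

Emit:
send_rows([
  {"gripper": -1,"delta_rot": [0,0,0.0187]},
  {"gripper": -1,"delta_rot": [0,0,0.0187]},
  {"gripper": -1,"delta_rot": [0,0,0.0187]},
  {"gripper": -1,"delta_rot": [0,0,0.0187]},
  {"gripper": -1,"delta_rot": [0,0,0.0187]},
  {"gripper": -1,"delta_rot": [0,0,0.0187]},
  {"gripper": -1},
])

```text
invalid input
```

Emit:
send_rows([
  {"gripper": -1,"xyz": [-0.38,-0.32,0],"delta_rot": [0,0,0]},
  {"gripper": -1,"xyz": [-0.38,-0.32,0],"delta_rot": [0,0,0]},
])

```text
clock: 0.27
tcp_pos: [346.9, 551.2, 180.1]
tool_rot: [-0.726, -3.056, 0.001]
wrist_force: [1.2, -0.2, 0.1]
opening: 0.999
```

All three keys are needed in every row. Continuing.

Emit:
send_rows([
  {"gripper": -1,"xyz": [-0.38,-0.32,0],"delta_rot": [0,0,0]},
  {"gripper": -1,"xyz": [-0.38,-0.32,0],"delta_rot": [0,0,0]},
  {"gripper": -1,"xyz": [-0.38,-0.32,0],"delta_rot": [0,0,0]},
  {"gripper": -1,"xyz": [-0.38,-0.32,0],"delta_rot": [0,0,0]},
  {"gripper": -1,"xyz": [-0.38,-0.32,0],"delta_rot": [0,0,0]},
  {"gripper": -1,"xyz": [-0.38,-0.32,0],"delta_rot": [0,0,0]},
  {"gripper": -1,"xyz": [-0.38,-0.32,0],"delta_rot": [0,0,0]},
  {"gripper": -1,"xyz": [-0.38,-0.32,0],"delta_rot": [0,0,0]},
  {"gripper": -1,"xyz": [-0.38,-0.32,0],"delta_rot": [0,0,0]},
  {"gripper": -1,"xyz": [-0.38,-0.32,0],"delta_rot": [0,0,0]},
])

```text
clock: 1.1
tcp_pos: [503.1, 183.7, 180.7]
tool_rot: [-0.729, -3.056, 0.0]
wrist_force: [-0.1, 0.8, 0.4]
opening: 1.001
```

Emit:
send_rows([
  {"gripper": -1,"xyz": [-0.38,-0.32,0],"delta_rot": [0,0,0]},
  {"gripper": -1,"xyz": [0,0,0],"delta_rot": [0,0,0.0187]},
  {"gripper": -1,"xyz": [0,0,0],"delta_rot": [0,0,0.0187]},
  {"gripper": -1,"xyz": [0,0,0],"delta_rot": [0,0,0.0187]},
  {"gripper": -1,"xyz": [0,0,0],"delta_rot": [0,0,0.0187]},
  {"gripper": -1,"xyz": [0,0,0],"delta_rot": [0,0,0.0187]},
  {"gripper": -1,"xyz": [0,0,0],"delta_rot": [0,0,0.0187]},
  {"gripper": -1,"xyz": [0,0,0],"delta_rot": [0,0,0.0187]},
  {"gripper": -1,"xyz": [0,0,0],"delta_rot": [0,0,0.0187]},
  {"gripper": -1,"xyz": [0,0,0],"delta_rot": [0,0,0.0187]},
])

```text
clock: 1.93
tcp_pos: [518.3, 149.0, 180.5]
tool_rot: [-2.178, -2.264, 0.001]
wrist_force: [1.6, 0.3, 0.5]
opening: 1.006
```

Emit:
send_rows([
  {"gripper": -1,"xyz": [0,0,0],"delta_rot": [0,0,0.0187]},
  {"gripper": -1,"xyz": [0,0,0],"delta_rot": [0,0,0.0187]},
  {"gripper": -1,"xyz": [0,0,0],"delta_rot": [0,0,0.0187]},
  {"gripper": -1,"xyz": [0,0,0],"delta_rot": [0,0,0.0187]},
  {"gripper": -1,"xyz": [0,0,0],"delta_rot": [0,0,0.0187]},
  {"gripper": -1,"xyz": [0,0,0],"delta_rot": [0,0,0.0187]},
  {"gripper": -1,"xyz": [0,0,0],"delta_rot": [0,0,0]},
])

```text
clock: 2.52
tcp_pos: [518.3, 149.0, 180.5]
tool_rot: [-2.826, -1.373, 0.001]
wrist_force: [-0.7, -0.1, -0.9]
opening: 1.002
```

```bash
python3 - <<'E'
from h import *
import pickle
m=eyes.camera_model('wrist');im=eyes.camera('wrist')
pickle.dump(m,open('w1.pkl','wb'));cv2.imwrite('pics/w1.png',im[:,:,::-1])
print(m)
E
```

```text
{'fx': 336.6494681303697, 'fy': 336.6494681303697, 'cx': 317.5506297269064, 'cy': 240.44726417043688, 'origin': array([561.84249631, 202.98225704, 385.02883111]), 'rotation': array([-0.24082084,  0.08483718, -0.66192289])}
```

View pics/w1.png

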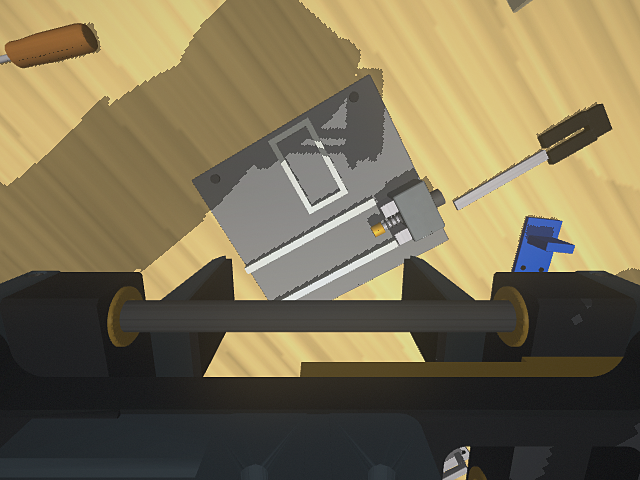

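The wrist picture shows the jig. Plate corners are at (193,181), (370,76) and (448,238), pocket rib corners at (269,142), (307,119), (347,188) and (310,213), and the brass nose at (377,230).

```bash
python3 - <<'E'
from h import *
import pickle
m=pickle.load(open('w1.pkl','rb'))
P=ray(m,[[370,76],[448,238],[193,181]],12)[:,:2]
J=np.array([[100,100],[100,-100],[-120,100]])
a=J-J.mean(0);b=P-P.mean(0);th=np.arctan2((a[:,0]*b[:,1]-a[:,1]*b[:,0]).sum(),(a*b).sum())
M=np.array([[np.cos(th),-np.sin(th)],[np.sin(th),np.cos(th)]]);t=P.mean(0)-M@J.mean(0)
print('jig',t,th,'res',(P-(J@M.T+t)).round(1).tolist())
Q=ray(m,[[269,142],[307,119],[347,188],[310,213]],20)[:,:2]
print('pocket from ribs',Q.mean(0),'from corners',M@[0,49]+t,[np.linalg.norm(Q[i]-Q[(i+1)%4]).round(1) for i in range(4)],np.arctan2(*(Q[3]-Q[0])[::-1])+np.pi/2,np.arctan2(*(Q[1]-Q[0])[::-1]))
N=ray(m,[[377,230]],30)[0,:2];print('nose',(N-t)@M)
for p in ([248,266],[373,199]):print('rib',((ray(m,[p],20)[0,:2]-t)@M).round(1))
E
```

```text
jig [538.19617174 149.37969055] -0.15253098650404465 res [[-1.3, -2.0], [-0.5, 3.2], [1.8, -1.2]]
pocket from ribs [546.19642871 199.29997527] from corners [545.64124239 197.81078514] [np.float64(45.7), np.float64(82.0), np.float64(48.4), np.float64(85.9)] -0.15088255230546044 -0.14814142346492723
nose [ 31.79688707 -43.70936056]
rib [-115.1  -11.9]
rib [ 44.1 -13.7]
```

Emit:
send_rows([
  {"gripper": -1,"xyz": [0,0,0],"delta_rot": [0,0,0.0187]},
  {"gripper": -1,"xyz": [0,0,0],"delta_rot": [0,0,0.0187]},
  {"gripper": -1,"xyz": [0,0,0],"delta_rot": [0,0,0.0187]},
  {"gripper": -1,"xyz": [0,0,0],"delta_rot": [0,0,0.0187]},
  {"gripper": -1,"xyz": [0,0,0],"delta_rot": [0,0,0.0187]},
  {"gripper": -1,"xyz": [0,0,0],"delta_rot": [0,0,0.0187]},
  {"gripper": -1,"xyz": [0,0,0],"delta_rot": [0,0,0.0187]},
  {"gripper": -1,"xyz": [0,0,0],"delta_rot": [0,0,0.0187]},
  {"gripper": -1,"xyz": [0,0,0],"delta_rot": [0,0,0]},
])

```text
clock: 3.32
tcp_pos: [518.3, 149.0, 180.6]
tool_rot: [3.141, -0.049, -0.0]
wrist_force: [0.5, 1.0, 0.2]
opening: 0.997
```

Emit:
send_rows([
  {"gripper": -1,"xyz": [-0.078,0.476,0.075],"delta_rot": [0,0,0]},
  {"gripper": -1,"xyz": [-0.078,0.476,0.075],"delta_rot": [0,0,0]},
  {"gripper": -1,"xyz": [-0.078,0.476,0.075],"delta_rot": [0,0,0]},
  {"gripper": -1,"xyz": [-0.078,0.476,0.075],"delta_rot": [0,0,0]},
  {"gripper": -1,"xyz": [-0.078,0.476,0.075],"delta_rot": [0,0,0]},
  {"gripper": -1,"xyz": [-0.078,0.476,0.075],"delta_rot": [0,0,0]},
  {"gripper": -1,"xyz": [-0.078,0.476,0.075],"delta_rot": [0,0,0]},
  {"gripper": -1,"xyz": [-0.078,0.476,0.075],"delta_rot": [0,0,0]},
  {"gripper": -1,"xyz": [-0.078,0.476,0.075],"delta_rot": [0,0,0]},
  {"gripper": -1,"xyz": [-0.078,0.476,0.075],"delta_rot": [0,0,0]},
])

```text
clock: 4.15
tcp_pos: [444.1, -231.6, 120.6]
tool_rot: [3.141, -0.034, 0.0]
wrist_force: [1.0, 0.1, -0.3]
opening: 1.002
```

Emit:
send_rows([
  {"gripper": -1,"xyz": [0,0,0],"delta_rot": [0,0,0]},
  {"gripper": -1,"xyz": [0,0,0],"delta_rot": [0,0,0]},
])

```text
clock: 4.32
tcp_pos: [444.2, -231.2, 120.4]
tool_rot: [-3.141, 0.042, 0.001]
wrist_force: [0.4, -0.3, 0.8]
opening: 0.997
```

```bash
python3 - <<'E'
from h import *
import pickle
m=eyes.camera_model('wrist');im=eyes.camera('wrist')
pickle.dump(m,open('w2.pkl','wb'));cv2.imwrite('pics/w2.png',im[:,:,::-1])
print(m['origin'],ctrl.read_state()['tcp_pos'],proj(m,[[443.7,-230,0],[443.7,-230,30],[601,-227,6]]))
E
```

```text
[ 514.19615656 -233.51888775  324.85561845] [ 444.49423877 -230.05041225  120.54945287] [[315.91334985 227.78026295]
 [315.74879132 234.85714798]
 [307.36200656  49.16008012]]
```

View pics/w2.png

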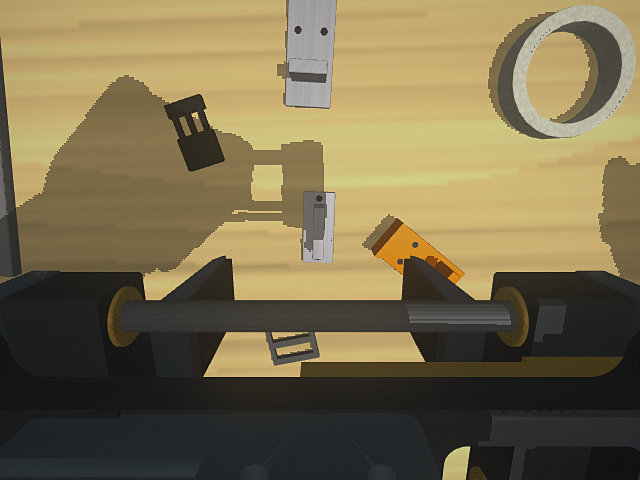

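The picture shows the loop's foot with corners (303,192), (335,192), (333,263) and (302,262), which puts it near (444,-232) and aligned with the tool. The orange look-alike is close to the right finger, so I'll go down with the jaws only partly open.

Emit:
send_rows([
  {"gripper": 0.2,"xyz": [0,0.019,0],"delta_rot": [0,0,0]},
  {"gripper": 0.2,"xyz": [0,0,0],"delta_rot": [0,0,0]},
  {"gripper": 0.2,"xyz": [0,0,0.25],"delta_rot": [0,0,0]},
  {"gripper": 0.2,"xyz": [0,0,0.25],"delta_rot": [0,0,0]},
  {"gripper": 0.2,"xyz": [0,0,0.25],"delta_rot": [0,0,0]},
  {"gripper": 0.2,"xyz": [0,0,0.25],"delta_rot": [0,0,0]},
  {"gripper": 0.2,"xyz": [0,0,0.25],"delta_rot": [0,0,0]},
  {"gripper": 0.2,"xyz": [0,0,0.13],"delta_rot": [0,0,0]},
  {"gripper": 0.2,"xyz": [0,0,0],"delta_rot": [0,0,0]},
])

```text
clock: 5.12
tcp_pos: [443.9, -229.8, 8.7]
tool_rot: [-3.14, 0.043, 0.004]
wrist_force: [-0.4, 0.4, -0.1]
opening: 0.406
```

Emit:
send_rows([
  {"gripper": 1,"xyz": [0,0,0],"delta_rot": [0,0,0]},
  {"gripper": 1,"xyz": [0,0,0],"delta_rot": [0,0,0]},
  {"gripper": 1,"xyz": [0,0,0],"delta_rot": [0,0,0]},
  {"gripper": 1,"xyz": [0,0,0],"delta_rot": [0,0,0]},
  {"gripper": 1,"xyz": [0,0,0],"delta_rot": [0,0,0]},
  {"gripper": 1,"xyz": [0,0,0],"delta_rot": [0,0,0]},
], newtons=15)

```text
clock: 5.62
tcp_pos: [445.0, -231.5, 10.8]
tool_rot: [3.141, -0.047, 0.001]
wrist_force: [-0.2, 1.1, 0.1]
opening: 0.01
```

Opening 0.01 is far below the 0.11 a 10 mm bridge would give, so the grasp missed. Looking again.

```bash
python3 - <<'E'
from h import *
import pickle
m=eyes.camera_model('wrist');im=eyes.camera('wrist')
pickle.dump(m,open('w3.pkl','wb'))
s=eyes.camera('scene');ms=eyes.camera_model('scene')
p=proj(ms,[[444,-232,0]])[0].astype(int);print(p,proj(m,[[444,-232,0],[444,-232,30]]),ctrl.read_state()['tcp_pos'])
a=cv2.resize(s[p[1]-50:p[1]+40,p[0]-45:p[0]+45],(400,400),interpolation=2)
o=np.hstack([cv2.resize(im,(400,300)) ,np.zeros((300,0,3),np.uint8)])
o=np.vstack([o,np.zeros((100,400,3),np.uint8)])
cv2.imwrite('pics/w3.png',np.hstack([o,a])[:,:,::-1]);cv2.imwrite('pics/w3full.png',im[:,:,::-1])
E
```

```text
[270 228] [[317.69100636 263.19582653]
 [317.73650163 279.23769162]] [ 444.86809541 -231.36805157   10.55088764]
```

View pics/w3.png

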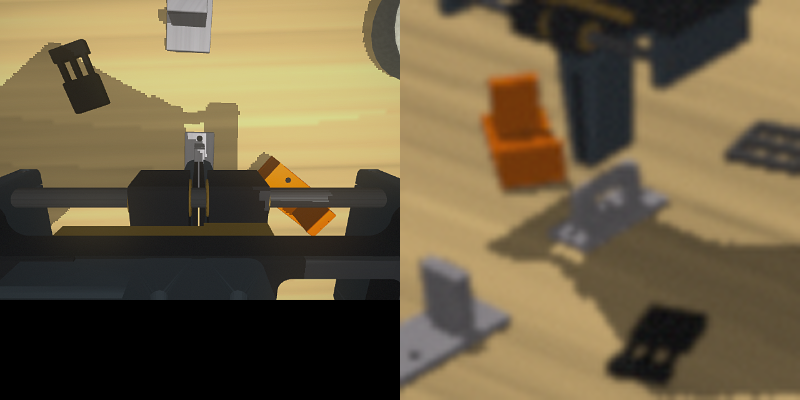

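The loop still stands upright near its place with the fingers shut. I'll mark where the TCP should appear in both pictures.

```bash
python3 - <<'E'
from h import *
import pickle
m=pickle.load(open('w3.pkl','rb'));im=cv2.imread('pics/w3full.png')
s=eyes.camera('scene')[:,:,::-1].copy();ms=eyes.camera_model('scene')
T=np.array([[444.9,-231.4,10.5],[444.9,-231.4,29.3]]);L=np.array([[444,-232,30]])
print(proj(ms,T),proj(m,T),proj(ms,L))
x0,y0=200,130
a=cv2.resize(s[y0:y0+133,x0:x0+133],(400,400),interpolation=2)
b=cv2.resize(im[190:310,250:390][:120,:120],(400,400),interpolation=2)
for k,c in zip(range(2),((0,0,255),(0,255,0))):
    cv2.circle(a,tuple(int(v) for v in ((proj(ms,T)[k]-[x0,y0])*400/133)),4,c,1)
    cv2.circle(b,tuple(int(v) for v in ((proj(m,T)[k]-[250,190])*400/120)),4,c,1)
cv2.imwrite('pics/w4.png',np.hstack([a,b]))
E
```

```text
[[270.66061201 224.69965167]
 [270.14482924 218.24841139]] [[316.72918741 267.01442405]
 [316.66896236 277.39598132]] [[270.17316196 217.79821896]]
```

View pics/w4.png

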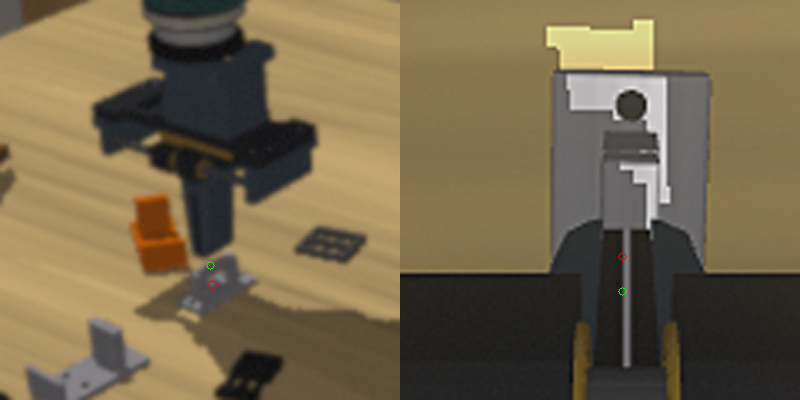

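In the scene picture the shut tips end at crop (205,252), about 30 mm above where the stated TCP (red, (212,283)) projects. They shut in the air above the bridge, so the fingertips really sit higher than the TCP says. I'll reopen and probe down gently, watching the force.

Emit:
send_rows([
  {"gripper": 0.2,"xyz": [0,0,0],"delta_rot": [0,0,0]},
  {"gripper": 0.2,"xyz": [0,0,0],"delta_rot": [0,0,0]},
  {"gripper": 0.2,"xyz": [0,0,0],"delta_rot": [0,0,0]},
  {"gripper": 0.2,"xyz": [0,0,0],"delta_rot": [0,0,0]},
  {"gripper": 0.2,"xyz": [0,0,0.025],"delta_rot": [0,0,0]},
  {"gripper": 0.2,"xyz": [0,0,0.025],"delta_rot": [0,0,0]},
  {"gripper": 0.2,"xyz": [0,0,0.025],"delta_rot": [0,0,0]},
  {"gripper": 0.2,"xyz": [0,0,0],"delta_rot": [0,0,0]},
])

```text
clock: 6.43
tcp_pos: [444.5, -231.1, 3.8]
tool_rot: [-3.141, 0.047, 0.001]
wrist_force: [0.2, -0.6, -0.3]
opening: 0.402
```

```bash
python3 - <<'E'
from h import *
s=ctrl.read_state();print(s['tcp_pos'],s['wrist_force'],s['opening'],s['joint_pos'])
im=eyes.camera('scene');cv2.imwrite('pics/s5.png',im[:,:,::-1])
w=eyes.camera('wrist');cv2.imwrite('pics/w5.png',w[:,:,::-1])
a=cv2.resize(im[180:260,225:325],(400,320),interpolation=2);b=cv2.resize(w[180:300,230:405],(400,274),interpolation=2)
o=np.zeros((320,800,3),np.uint8);o[:,:400]=a;o[:274,400:]=b
cv2.imwrite('pics/m5.png',o[:,:,::-1])
E
```

```text
[ 444.51731897 -231.12069837    3.84471241] [ 0.16906956 -0.57709232 -0.30269426] 0.4017181104151437 [-5.25990191e-01  3.71887127e-01  2.18171195e+00 -5.01475456e-06
  5.88685659e-01  1.07443591e+00]
```

View pics/m5.png

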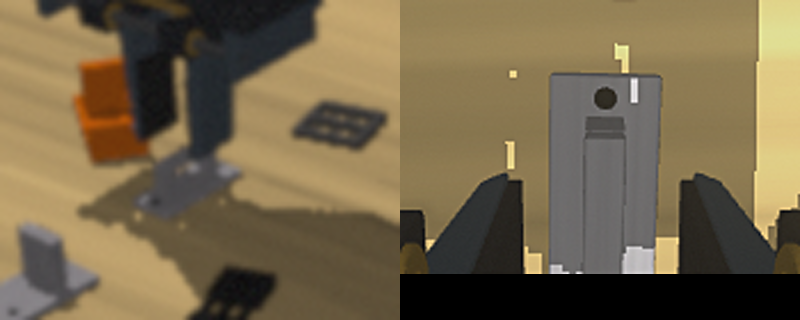

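```bash
python3 - <<'E'
from h import *
ms=eyes.camera_model('scene')
for z in (4,20,30,35,40):
    print(z,[((proj(ms,[[444.5+dx,-231+dy,z]])[0]-[225,180])*4).round().tolist() for dy in (18,-18) for dx in (16,-16)])
E
```

```text
4 [[190.0, 206.0], [222.0, 185.0], [146.0, 190.0], [179.0, 170.0]]
20 [[188.0, 184.0], [220.0, 163.0], [144.0, 168.0], [177.0, 148.0]]
30 [[187.0, 170.0], [220.0, 149.0], [143.0, 155.0], [176.0, 134.0]]
35 [[186.0, 163.0], [219.0, 142.0], [143.0, 148.0], [175.0, 127.0]]
40 [[186.0, 156.0], [219.0, 135.0], [142.0, 141.0], [175.0, 121.0]]
```

No force at all, and in the scene crop the fingertips' lower edges at (190,155) and (140,138) fit z≈40, not 4. The tips sit about 33 mm behind the stated TCP, so I'll go down about 20 mm more in small steps.

Emit:
send_rows([
  {"gripper": 0.2,"xyz": [0,0,0.06],"delta_rot": [0,0,0]},
  {"gripper": 0.2,"xyz": [0,0,0.06],"delta_rot": [0,0,0]},
  {"gripper": 0.2,"xyz": [0,0,0],"delta_rot": [0,0,0]},
])

```text
clock: 6.78
tcp_pos: [444.3, -231.0, -6.2]
tool_rot: [-3.141, 0.046, 0.002]
wrist_force: [-1.0, -0.1, -0.1]
opening: 0.397
```

TCP z is below the table and there is still no contact, so the offset is real. Continuing.

Emit:
send_rows([
  {"gripper": 0.2,"xyz": [0,0,0.05],"delta_rot": [0,0,0]},
  {"gripper": 0.2,"xyz": [0,0,0.05],"delta_rot": [0,0,0]},
  {"gripper": 0.2,"xyz": [0,0,0.05],"delta_rot": [0,0,0]},
  {"gripper": 0.2,"xyz": [0,0,0],"delta_rot": [0,0,0]},
])

```text
clock: 7.12
tcp_pos: [444.4, -231.0, -18.1]
tool_rot: [-3.141, 0.047, 0.001]
wrist_force: [-0.6, -0.2, 1.0]
opening: 0.401
```

Emit:
send_rows([
  {"gripper": 1,"xyz": [0,0,0],"delta_rot": [0,0,0]},
  {"gripper": 1,"xyz": [0,0,0],"delta_rot": [0,0,0]},
  {"gripper": 1,"xyz": [0,0,0],"delta_rot": [0,0,0]},
  {"gripper": 1,"xyz": [0,0,0],"delta_rot": [0,0,0]},
  {"gripper": 1,"xyz": [0,0,0],"delta_rot": [0,0,0]},
], newtons=15)

```text
clock: 7.53
tcp_pos: [444.9, -231.3, -17.1]
tool_rot: [3.141, -0.046, 0.0]
wrist_force: [0.5, -0.4, 0.8]
opening: 0.108
```

```bash
python3 - <<'E'
from h import *
im=eyes.camera('scene');cv2.imwrite('pics/s6.png',im[:,:,::-1])
s=ctrl.read_state();print(s['tcp_pos'],s['wrist_force'],s['opening'])
E
```

```text
[ 444.8929877  -231.34571525  -17.13292581] [-0.11766903 -0.55427524 -0.02255854] 0.10748743940576443
```

Gripped: opening 0.108 ≈ 9.8 mm, the bridge's thickness. Now lift, carry and turn.

Emit:
send_rows([
  {"gripper": 1,"xyz": [0,0,0],"delta_rot": [0,0,0]},
  {"gripper": 1,"xyz": [0,0,-0.2],"delta_rot": [0,0,0]},
  {"gripper": 1,"xyz": [0,0,-0.3],"delta_rot": [0,0,0]},
  {"gripper": 1,"xyz": [0,0,-0.3],"delta_rot": [0,0,0]},
  {"gripper": 1,"xyz": [0,0,-0.35],"delta_rot": [0,0,0]},
  {"gripper": 1,"xyz": [0.1,-0.492,0],"delta_rot": [0,0,0]},
  {"gripper": 1,"xyz": [0.1,-0.492,0],"delta_rot": [0,0,0]},
  {"gripper": 1,"xyz": [0.1,-0.492,0],"delta_rot": [0,0,0]},
  {"gripper": 1,"xyz": [0.1,-0.492,0],"delta_rot": [0,0,0]},
  {"gripper": 1,"xyz": [0.1,-0.492,0],"delta_rot": [0,0,0]},
], newtons=25)

```text
clock: 8.42
tcp_pos: [490.5, -33.9, 74.9]
tool_rot: [3.141, -0.047, 0.0]
wrist_force: [1.2, -0.4, -1.0]
opening: 0.104
```

Emit:
send_rows([
  {"gripper": 1,"xyz": [0.1,-0.492,0],"delta_rot": [0,0,0]},
  {"gripper": 1,"xyz": [0.1,-0.492,0],"delta_rot": [0,0,0]},
  {"gripper": 1,"xyz": [0.1,-0.492,0],"delta_rot": [0,0,0]},
  {"gripper": 1,"xyz": [0.1,-0.492,0],"delta_rot": [0,0,0]},
  {"gripper": 1,"xyz": [0.1,-0.492,0],"delta_rot": [0,0,0]},
  {"gripper": 1,"xyz": [0.1,-0.492,0],"delta_rot": [0,0,0]},
  {"gripper": 1,"xyz": [0,0,0],"delta_rot": [0,0,-0.0177]},
  {"gripper": 1,"xyz": [0,0,0],"delta_rot": [0,0,-0.0177]},
  {"gripper": 1,"xyz": [0,0,0],"delta_rot": [0,0,-0.0177]},
  {"gripper": 1,"xyz": [0,0,0],"delta_rot": [0,0,-0.0177]},
])

```text
clock: 9.25
tcp_pos: [545.2, 199.2, 74.5]
tool_rot: [3.072, 0.657, -0.001]
wrist_force: [0.5, 0.3, -0.5]
opening: 0.106
```

Emit:
send_rows([
  {"gripper": 1,"xyz": [0,0,0],"delta_rot": [0,0,-0.0177]},
  {"gripper": 1,"xyz": [0,0,0],"delta_rot": [0,0,-0.0177]},
  {"gripper": 1,"xyz": [0,0,0],"delta_rot": [0,0,-0.0177]},
  {"gripper": 1,"xyz": [0,0,0],"delta_rot": [0,0,-0.0177]},
  {"gripper": 1,"xyz": [0,0,0],"delta_rot": [0,0,-0.0177]},
  {"gripper": 1,"xyz": [0,0,0],"delta_rot": [0,0,-0.0177]},
  {"gripper": 1,"xyz": [0,0,0],"delta_rot": [0,0,-0.0177]},
  {"gripper": 1,"xyz": [0,0,0],"delta_rot": [0,0,-0.0177]},
  {"gripper": 1,"xyz": [0,0,0],"delta_rot": [0,0,-0.0177]},
  {"gripper": 1,"xyz": [0,0,0],"delta_rot": [0,0,0]},
])

```text
clock: 10.08
tcp_pos: [545.3, 198.8, 74.6]
tool_rot: [-2.381, -2.049, 0.001]
wrist_force: [-0.1, 0.8, -1.3]
opening: 0.105
```

Emit:
send_rows([
  {"gripper": 1,"xyz": [0,0,0.3],"delta_rot": [0,0,0]},
  {"gripper": 1,"xyz": [0,0,0.2],"delta_rot": [0,0,0]},
  {"gripper": 1,"xyz": [0,0,0],"delta_rot": [0,0,0]},
])

```text
clock: 10.33
tcp_pos: [543.5, 198.2, 32.0]
tool_rot: [-2.389, -2.038, 0.006]
wrist_force: [-1.3, -0.1, -1.9]
opening: 0.106
```

```bash
python3 - <<'E'
from h import *
import pickle
m=eyes.camera_model('wrist');im=eyes.camera('wrist');s=ctrl.read_state()
pickle.dump(m,open('w7.pkl','wb'));cv2.imwrite('pics/w7.png',im[:,:,::-1])
print(s['tcp_pos'],s['tool_rot'],s['opening'])
print('expected rib outer corners');J=np.array([537,150.]);th=-.152;M=np.array([[np.cos(th),-np.sin(th)],[np.sin(th),np.cos(th)]])
for a,b in((18,38),(-18,38),(-18,-38),(18,-38)): print(proj(m,np.r_[M@[a,49+b]+J,20]).round())
cv2.imwrite('pics/w7c.png',cv2.resize(im[130:330,200:440],(720,600),interpolation=2)[:,:,::-1])
E
```

```text
[544.31482732 198.48699368  33.48424302] [-2.38859034 -2.03878915  0.00442878] 0.10453426323011923
expected rib outer corners
[[346. 203.]]
[[290. 204.]]
[[293. 311.]]
[[344. 311.]]
```

View pics/w7c.png

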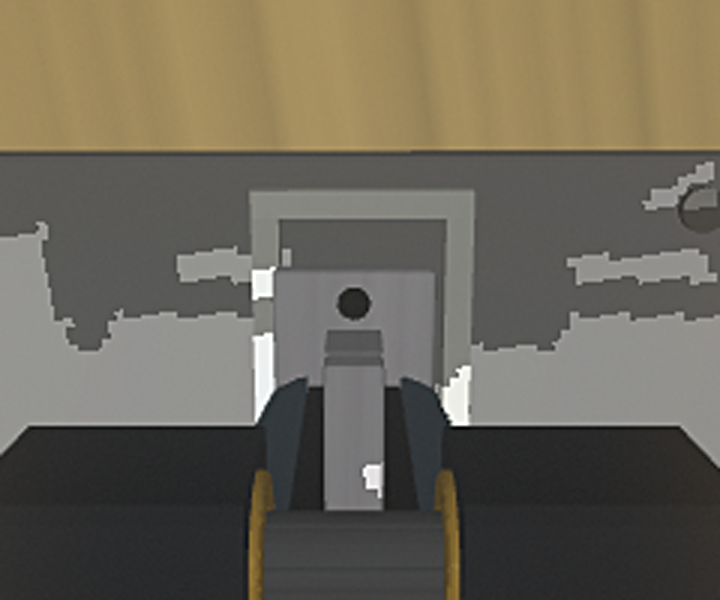

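The picture shows the loop held level above the pocket. Inner rib edges are at crop x 279 and 446 with the far edge at y 218; the loop's foot spans x 275–435 with its far end at y 270.

```bash
python3 - <<'E'
from h import *
import pickle
m=pickle.load(open('w7.pkl','rb'));c=lambda x,y:[200+x/3,130+y/3]
yaw=-.1515;ex=np.array([np.cos(yaw),np.sin(yaw)]);ey=np.array([-ex[1],ex[0]])
f=lambda p,z:(lambda q:(round(q@ex,1),round(q@ey,1)))(ray(m,[c(*p)],z)[0,:2]-[544.3,198.5])
print('pocket inner L/R far',f((279,218),20),f((446,218),20))
print('loop foot far L/R',f((275,270),57),f((435,270),57),'base edge',f((250,152),12),f((600,152),12))
q=np.array([537.3,150])
E
```

```text
pocket inner L/R far (np.float64(-15.9), np.float64(38.6)) (np.float64(20.0), np.float64(38.4))
loop foot far L/R (np.float64(-13.9), np.float64(34.3)) (np.float64(15.0), np.float64(34.2)) base edge (np.float64(-22.5), np.float64(52.0)) (np.float64(54.2), np.float64(51.5))
```

Emit:
send_rows([
  {"gripper": 1,"xyz": [0.015,0.019,0],"delta_rot": [0,0,0]},
  {"gripper": 1,"xyz": [0,0,0.15],"delta_rot": [0,0,0]},
  {"gripper": 1,"xyz": [0,0,0.15],"delta_rot": [0,0,0]},
  {"gripper": 1,"xyz": [0,0,0.1],"delta_rot": [0,0,0]},
  {"gripper": 1,"xyz": [0,0,0.08],"delta_rot": [0,0,0]},
  {"gripper": 1,"xyz": [0,0,0],"delta_rot": [0,0,0]},
  {"gripper": 1,"xyz": [0,0,0],"delta_rot": [0,0,0]},
])

```text
clock: 10.97
tcp_pos: [547.0, 199.7, -4.3]
tool_rot: [-2.386, -2.043, 0.001]
wrist_force: [-0.8, 0.1, -1.4]
opening: 0.105
```

```bash
python3 - <<'E'
from h import *
import pickle
s=ctrl.read_state();print(s['tcp_pos'],s['wrist_force'],s['wrist_torque'],s['opening'])
m=eyes.camera_model('wrist');im=eyes.camera('wrist');pickle.dump(m,open('w8.pkl','wb'))
cv2.imwrite('pics/w8.png',im[:,:,::-1])
cv2.imwrite('pics/w8c.png',cv2.resize(im[180:330,220:420],(720,540),interpolation=2)[:,:,::-1])
E
```

```text
[546.9796125  199.73932202  -4.25823082] [-0.79248575  0.09197611 -1.38386155] [-0.0562845   0.08800606 -0.01032142] 0.10492192936544655
```

The weight still hangs (-1.4 N) with the underside about 1 mm above the floor and below the rib tops, so the loop went in cleanly. Lower, release, retreat.

Emit:
send_rows([
  {"gripper": 1,"xyz": [0,0,0.013],"delta_rot": [0,0,0]},
  {"gripper": 1,"xyz": [0,0,0],"delta_rot": [0,0,0]},
  {"gripper": 0.5,"xyz": [0,0,0],"delta_rot": [0,0,0]},
  {"gripper": 0.5,"xyz": [0,0,0],"delta_rot": [0,0,0]},
  {"gripper": 0.5,"xyz": [0,0,0],"delta_rot": [0,0,0]},
  {"gripper": 0.5,"xyz": [0,0,0],"delta_rot": [0,0,0]},
  {"gripper": 0.5,"xyz": [0,0,-0.1],"delta_rot": [0,0,0]},
  {"gripper": 0.5,"xyz": [0,0,-0.3],"delta_rot": [0,0,0]},
  {"gripper": 0.5,"xyz": [0,0,-0.4],"delta_rot": [0,0,0]},
  {"gripper": 0.5,"xyz": [0,0,-0.4],"delta_rot": [0,0,0]},
])

```text
clock: 11.85
tcp_pos: [546.6, 199.6, 92.5]
tool_rot: [-2.386, -2.043, 0.002]
wrist_force: [0.8, 0.6, 0.4]
opening: 0.252
```

Emit:
send_rows([
  {"gripper": 0,"xyz": [0,0,0],"delta_rot": [0,0,0]},
  {"gripper": 0,"xyz": [0,0,0],"delta_rot": [0,0,0]},
])

```text
clock: 12.02
tcp_pos: [548.5, 200.3, 93.6]
tool_rot: [2.385, 2.042, 0.006]
wrist_force: [0.0, -1.4, -0.7]
opening: 0.366
```

```bash
python3 - <<'E'
from h import *
import pickle
s=ctrl.read_state();print(s['tcp_pos'],s['tool_rot'],s['wrist_force'],s['opening'])
m=eyes.camera_model('wrist');im=eyes.camera('wrist');pickle.dump(m,open('w9.pkl','wb'))
cv2.imwrite('pics/w9.png',im[:,:,::-1])
cv2.imwrite('pics/w9c.png',im[100:340,120:520][:,:,::-1])
cv2.imwrite('pics/w9c.png',cv2.resize(cv2.imread('pics/w9c.png'),(800,480),interpolation=2))
E
```

```text
[548.54232721 200.28163135  93.58301584] [2.38529871 2.04219303 0.00570314] [ 0.00318949 -1.37919749 -0.73453567] 0.3657870451832572
```

View pics/w9c.png

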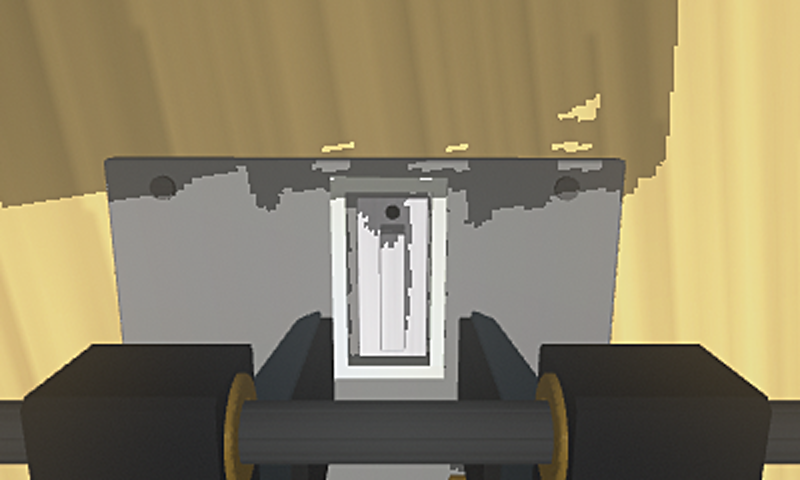

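The loop lies flat and centred in the pocket: foot x 357–430, between inner edges 347 and 432. Next I work out the jig frame from this view and the bracket's pose from the earlier wrist view w2.

```bash
python3 - <<'E'
from h import *
import pickle
m=pickle.load(open('w9.pkl','rb'));c=lambda x,y:[120+x/2,100+y/2]
A=ray(m,[c(106,158),c(625,160)],12)[:,:2];d=A[1]-A[0];print('base +y edge',A,np.linalg.norm(d),np.arctan2(d[1],d[0]))
Q=ray(m,[c(347,193),c(432,193),c(445,378),c(333,378),c(330,178),c(447,178)],20)[:,:2]
print('pocket outer centre',(Q[2]+Q[3]+Q[4]+Q[5])/4, 'inner mid far',Q[:2].mean(0))
w=pickle.load(open('w2.pkl','rb'))
im=cv2.imread('pics/w2.png');g=cv2.cvtColor(im,cv2.COLOR_BGR2HSV)
mk=((g[...,1]<50)&(g[...,2]>90)).astype(np.uint8)[0:125,275:350]
cs=max(cv2.findContours(mk,0,2)[0],key=cv2.contourArea)[:,0]+[275,0]
B=ray(w,[[285,105.5],[331,108],[288,20],[337,20]],6)[:,:2];print('bracket pts',B,'yawL',np.arctan2(*(B[2]-B[0])[::-1]),'yawR',np.arctan2(*(B[3]-B[1])[::-1]))
r=B[:2].mean(0)
for yaw in(-.05,-.08,-.1):
  e=np.array([np.cos(yaw),np.sin(yaw)]);print(yaw,'centre',r+45*e,'lug',r+25*e)
E
```

```text
base +y edge [[437.08803674 267.43363148]
 [651.94082368 233.19014873]] 217.5645563204682 -0.15805179420231424
pocket outer centre [546.13810674 198.37426836] inner mid far [552.3249535  235.65260098]
bracket pts [[ 556.53542721 -205.67450167]
 [ 553.39861442 -246.41133832]
 [ 623.40115762 -211.53347769]
 [ 622.33452896 -252.53629794]] yawL -0.08739977886108444 yawR -0.08861734974337598
-0.05 centre [ 599.91078254 -228.29198262] lug [ 579.93577733 -227.29239923]
-0.08 centre [ 599.8230976  -229.63908123] lug [ 579.88706348 -228.04078735]
-0.1 centre [ 599.74220826 -230.53542375] lug [ 579.84212495 -228.53875541]
```

Emit:
send_rows([
  {"gripper": 0.1,"xyz": [-0.475,0.11,0],"delta_rot": [0,0,0]},
  {"gripper": 0.1,"xyz": [-0.475,0.11,0],"delta_rot": [0,0,0]},
  {"gripper": 0.1,"xyz": [-0.475,0.11,0],"delta_rot": [0,0,0]},
  {"gripper": 0.1,"xyz": [-0.475,0.11,0],"delta_rot": [0,0,0]},
  {"gripper": 0.1,"xyz": [-0.475,0.11,0],"delta_rot": [0,0,0]},
  {"gripper": 0.1,"xyz": [-0.475,0.11,0],"delta_rot": [0,0,0]},
  {"gripper": 0.1,"xyz": [-0.475,0.11,0],"delta_rot": [0,0,0]},
  {"gripper": 0.1,"xyz": [-0.475,0.11,0],"delta_rot": [0,0,0]},
  {"gripper": 0.1,"xyz": [-0.475,0.11,0],"delta_rot": [0,0,0]},
  {"gripper": 0.1,"xyz": [-0.475,0.11,0],"delta_rot": [0,0,0]},
])

```text
clock: 12.9
tcp_pos: [574.5, -190.9, 89.9]
tool_rot: [-2.385, -2.042, 0.002]
wrist_force: [1.3, 0.4, 0.6]
opening: 0.449
```

Emit:
send_rows([
  {"gripper": 0.1,"xyz": [-0.475,0.11,0],"delta_rot": [0,0,0]},
  {"gripper": 0.1,"xyz": [0,0,0.25],"delta_rot": [0,0,-0.01]},
  {"gripper": 0.1,"xyz": [0,0,0.2],"delta_rot": [0,0,0]},
  {"gripper": 0.1,"xyz": [0,0,0],"delta_rot": [0,0,0]},
  {"gripper": 0.1,"xyz": [0,0,0],"delta_rot": [0,0,0]},
])

```text
clock: 13.32
tcp_pos: [577.2, -227.5, 53.7]
tool_rot: [-2.319, -2.114, 0.002]
wrist_force: [-0.7, 1.0, 0.2]
opening: 0.454
```

```bash
python3 - <<'E'
from h import *
import pickle
s=ctrl.read_state();print(s['tcp_pos'],s['tool_rot'],s['opening'])
m=eyes.camera_model('wrist');im=eyes.camera('wrist');pickle.dump(m,open('w10.pkl','wb'))
cv2.imwrite('pics/w10.png',im[:,:,::-1])
print(proj(m,[[580,-228.3,0],[580,-228.3,40]]))
cv2.imwrite('pics/w10c.png',cv2.resize(im[120:340,170:470],(800,586),interpolation=2)[:,:,::-1])
E
```

```text
[ 577.15305568 -227.48051569   53.67679306] [-2.31920324e+00 -2.11427236e+00  2.24806394e-03] 0.453509309688107
[[320.96673484 244.88530474]
 [321.2536239  260.11947627]]
```

View pics/w10c.png

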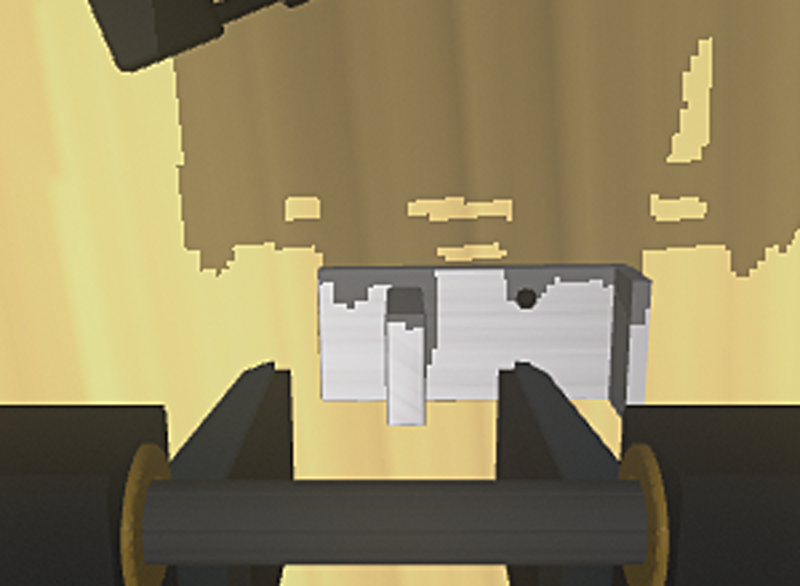

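The picture shows the lug top at crop (387–425, 320–424), between the fingers, with the foot square to the tool and the lip on the right (620–650). The measured lug (581,-228) agrees with my estimate. Shift 3.5 mm and go down.

Emit:
send_rows([
  {"gripper": 0.1,"xyz": [0,0.044,0],"delta_rot": [0,0,0]},
  {"gripper": 0.1,"xyz": [0,0,0.3],"delta_rot": [0,0,0]},
  {"gripper": 0.1,"xyz": [0,0,0.3],"delta_rot": [0,0,0]},
  {"gripper": 0.1,"xyz": [0,0,0.18],"delta_rot": [0,0,0]},
  {"gripper": 0.1,"xyz": [0,0,0.1],"delta_rot": [0,0,0]},
  {"gripper": 0.1,"xyz": [0,0,0.045],"delta_rot": [0,0,0]},
  {"gripper": 0.1,"xyz": [0,0,0],"delta_rot": [0,0,0]},
])

```text
clock: 13.95
tcp_pos: [582.1, -228.3, -18.8]
tool_rot: [-2.321, -2.117, 0.0]
wrist_force: [0.2, 1.1, 0.0]
opening: 0.449
```

Emit:
send_rows([
  {"gripper": 1,"xyz": [0,0,0],"delta_rot": [0,0,0]},
  {"gripper": 1,"xyz": [0,0,0],"delta_rot": [0,0,0]},
  {"gripper": 1,"xyz": [0,0,0],"delta_rot": [0,0,0]},
  {"gripper": 1,"xyz": [0,0,0],"delta_rot": [0,0,0]},
  {"gripper": 1,"xyz": [0,0,0],"delta_rot": [0,0,0]},
  {"gripper": 1,"xyz": [0,0,0],"delta_rot": [0,0,0]},
], newtons=40)

```text
clock: 14.45
tcp_pos: [582.0, -228.4, -18.3]
tool_rot: [-2.321, -2.117, 0.0]
wrist_force: [-3.4, 0.7, 6.7]
opening: 0.108
```

Gripped (opening 0.108 ≈ 9.8 mm). Lift and carry above the channel, about 50 mm short of home.

Emit:
send_rows([
  {"gripper": 1,"xyz": [0,0,-0.1],"delta_rot": [0,0,0]},
  {"gripper": 1,"xyz": [0,0,-0.3],"delta_rot": [0,0,0]},
  {"gripper": 1,"xyz": [0,0,-0.3],"delta_rot": [0,0,0]},
  {"gripper": 1,"xyz": [0,0,-0.3],"delta_rot": [0,0,0]},
  {"gripper": 1,"xyz": [0.4166,-0.1874,0],"delta_rot": [0,0,0]},
  {"gripper": 1,"xyz": [0.4166,-0.1874,0],"delta_rot": [0,0,0]},
  {"gripper": 1,"xyz": [0.4166,-0.1874,0],"delta_rot": [0,0,0]},
  {"gripper": 1,"xyz": [0.4166,-0.1874,0],"delta_rot": [0,0,0]},
  {"gripper": 1,"xyz": [0.4166,-0.1874,0],"delta_rot": [0,0,0]},
  {"gripper": 1,"xyz": [0.4166,-0.1874,0],"delta_rot": [0,0,0]},
])

```text
clock: 15.28
tcp_pos: [509.9, -19.6, 61.7]
tool_rot: [2.321, 2.117, 0.0]
wrist_force: [0.7, 1.2, -1.9]
opening: 0.105
```

Emit:
send_rows([
  {"gripper": 1,"xyz": [0.4166,-0.1874,0],"delta_rot": [0,0,0]},
  {"gripper": 1,"xyz": [0.4166,-0.1874,0],"delta_rot": [0,0,0]},
  {"gripper": 1,"xyz": [0.4166,-0.1874,0],"delta_rot": [0,0,0]},
  {"gripper": 1,"xyz": [0.4166,-0.1874,0],"delta_rot": [0,0,0]},
  {"gripper": 1,"xyz": [0,0,0.2],"delta_rot": [0,0,0.0097]},
  {"gripper": 1,"xyz": [0,0,0.2],"delta_rot": [0,0,0]},
  {"gripper": 1,"xyz": [0,0,0],"delta_rot": [0,0,0]},
  {"gripper": 1,"xyz": [0,0,0],"delta_rot": [0,0,0]},
])

```text
clock: 15.95
tcp_pos: [462.8, 117.2, 29.3]
tool_rot: [-2.383, -2.046, 0.002]
wrist_force: [2.0, 0.1, -1.9]
opening: 0.109
```

```bash
python3 - <<'E'
from h import *
import pickle
s=ctrl.read_state();print(s['tcp_pos'],s['tool_rot'],s['opening'],s['wrist_force'],s['wrist_torque'])
m=eyes.camera_model('wrist');im=eyes.camera('wrist');pickle.dump(m,open('w11.pkl','wb'))
cv2.imwrite('pics/w11.png',im[:,:,::-1])
cv2.imwrite('pics/w11c.png',cv2.resize(im[120:340,170:470],(800,586),interpolation=2)[:,:,::-1])
t=eyes.camera('top');cv2.imwrite('pics/t11.png',t[:,:,::-1])
E
```

```text
[462.80011879 117.15470257  29.26320655] [-2.38342107e+00 -2.04558032e+00  1.95737212e-03] 0.10887254407381337 [ 2.02563083  0.13609045 -1.88682618] [-0.01282271  0.08222625  0.02839066]
```

View pics/w11c.png

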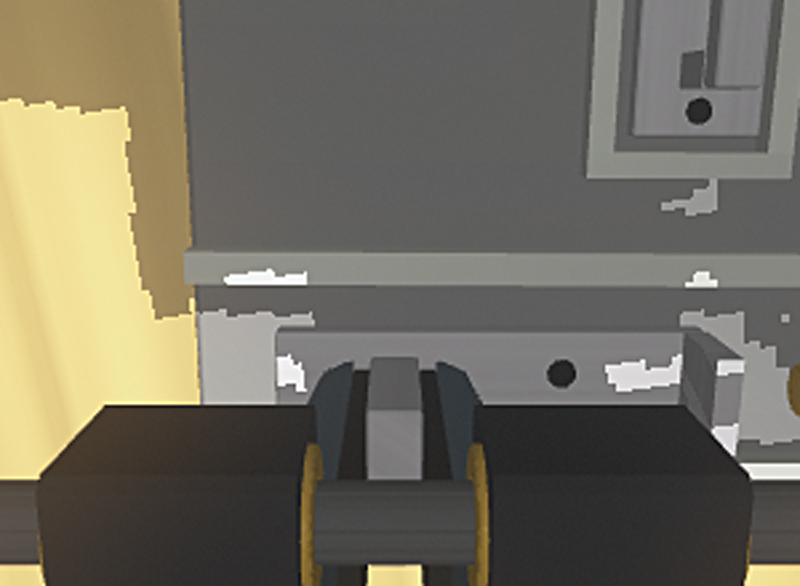

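The picture shows the bracket held level above the channel, lip towards the plunger. The inner rib edge is at crop y 286, the foot's edge at y 332 (x 275 to 685), the base's -x edge at about x 197, and the loop is still in its pocket.

```bash
python3 - <<'E'
from h import *
import pickle
m=pickle.load(open('w11.pkl','rb'));c=lambda x,y:[170+x*300/800,120+y*220/586]
yaw=-.153;ex=np.array([np.cos(yaw),np.sin(yaw)]);ey=np.array([-ex[1],ex[0]]);T=np.array([462.8,117.2])
f=lambda p,z:(lambda q:(round(q@ex,1),round(q@ey,1)))(ray(m,[c(*p)],z)[0,:2]-T)
print('rib inner (jig y -21)',f((300,286),20),f((780,284),20))
print('foot edge bottom',f((277,332),47.8),f((680,332),47.8),' top',f((277,332),53.8),f((680,332),53.8))
print('base -x edge',f((200,400),12),f((188,220),12),'pocket rib corner outer',f((588,178),20), 'lug top',f((370,357),87.8),f((418,357),87.8))
s=ctrl.read_state();print(s['tcp_pos'])
E
```

```text
rib inner (jig y -21) (np.float64(-22.4), np.float64(23.1)) (np.float64(94.3), np.float64(23.8))
foot edge bottom (np.float64(-24.5), np.float64(18.9)) (np.float64(61.9), np.float64(19.1))  top (np.float64(-23.7), np.float64(20.5)) (np.float64(59.9), np.float64(20.7))
base -x edge (np.float64(-50.1), np.float64(-9.2)) (np.float64(-50.6), np.float64(38.0)) pocket rib corner outer (np.float64(46.3), np.float64(49.3)) lug top (np.float64(-3.4), np.float64(25.3)) (np.float64(4.8), np.float64(25.3))
[463.77730227 116.99677845  30.06605021]
```

The offset is under 1.5 mm and the bracket is parallel. Nudge +0.8 mm sideways and lower.

Emit:
send_rows([
  {"gripper": 1,"xyz": [0.01,0,0],"delta_rot": [0,0,0]},
  {"gripper": 1,"xyz": [0,0,0.15],"delta_rot": [0,0,0]},
  {"gripper": 1,"xyz": [0,0,0.15],"delta_rot": [0,0,0]},
  {"gripper": 1,"xyz": [0,0,0.08],"delta_rot": [0,0,0]},
  {"gripper": 1,"xyz": [0,0,0.05],"delta_rot": [0,0,0]},
  {"gripper": 1,"xyz": [0,0,0],"delta_rot": [0,0,0]},
])

```text
clock: 16.55
tcp_pos: [463.2, 117.8, -5.4]
tool_rot: [-2.384, -2.045, 0.001]
wrist_force: [0.4, -0.5, -1.4]
opening: 0.108
```

Emit:
send_rows([
  {"gripper": 1,"xyz": [0,0,0.013],"delta_rot": [0,0,0]},
  {"gripper": 1,"xyz": [0,0,0],"delta_rot": [0,0,0]},
])

```text
clock: 16.72
tcp_pos: [463.7, 118.0, -5.8]
tool_rot: [2.384, 2.045, 0.001]
wrist_force: [0.3, 0.2, -2.5]
opening: 0.105
```

```bash
python3 - <<'E'
from h import *
s=ctrl.read_state();print(s['tcp_pos'],s['tool_rot'],s['opening'],s['wrist_force'],s['wrist_torque'])
E
```

```text
[463.74394117 118.04682922  -5.7795245 ] [2.38435848e+00 2.04516565e+00 7.81421406e-04] 0.10457979802012038 [ 0.28383172  0.20812516 -2.52375516] [-0.09378768  0.09574143 -0.00121068]
```

Emit:
send_rows([
  {"gripper": 1,"xyz": [0,0,0.012],"delta_rot": [0,0,0]},
  {"gripper": 1,"xyz": [0,0,0],"delta_rot": [0,0,0]},
])

```text
clock: 16.88
tcp_pos: [463.8, 118.1, -6.4]
tool_rot: [2.384, 2.045, 0.001]
wrist_force: [-3.8, -1.8, 11.7]
opening: 0.103
```

Emit:
send_rows([
  {"gripper": 1,"xyz": [0,0,0.008],"delta_rot": [0,0,0]},
  {"gripper": 1,"xyz": [0,0,0],"delta_rot": [0,0,0]},
])

```text
clock: 17.05
tcp_pos: [463.8, 118.1, -6.4]
tool_rot: [2.384, 2.045, 0.0]
wrist_force: [-9.6, -2.2, 29.8]
opening: 0.108
```

Contact at TCP z -6.4, as predicted for the channel floor. Ease the down-press slightly, rest, then slide.

Emit:
send_rows([
  {"gripper": 1,"xyz": [0,0,-0.008],"delta_rot": [0,0,0]},
  {"gripper": 1,"xyz": [0,0,0],"delta_rot": [0,0,0]},
  {"gripper": 1,"xyz": [0,0,0],"delta_rot": [0,0,0]},
  {"gripper": 1,"xyz": [0,0,0],"delta_rot": [0,0,0]},
])

```text
clock: 17.38
tcp_pos: [464.0, 118.1, -6.3]
tool_rot: [2.384, 2.045, 0.001]
wrist_force: [-4.0, -0.7, 14.3]
opening: 0.103
```

Emit:
send_rows([
  {"gripper": 1,"xyz": [0,0.05,0],"delta_rot": [0,0,0]},
  {"gripper": 1,"xyz": [0,0.05,0],"delta_rot": [0,0,0]},
  {"gripper": 1,"xyz": [0,0.05,0],"delta_rot": [0,0,0]},
  {"gripper": 1,"xyz": [0,0.05,0],"delta_rot": [0,0,0]},
  {"gripper": 1,"xyz": [0,0.05,0],"delta_rot": [0,0,0]},
  {"gripper": 1,"xyz": [0,0.05,0],"delta_rot": [0,0,0]},
  {"gripper": 1,"xyz": [0,0,0],"delta_rot": [0,0,0]},
])

```text
clock: 17.97
tcp_pos: [484.5, 114.3, -6.6]
tool_rot: [-2.382, -2.043, 0.007]
wrist_force: [-25.9, 1.0, 38.4]
opening: 0.107
```

Pushing raises the down-force, so ease up before continuing.

Emit:
send_rows([
  {"gripper": 1,"xyz": [0,0,-0.012],"delta_rot": [0,0,0]},
  {"gripper": 1,"xyz": [0,0,0],"delta_rot": [0,0,0]},
  {"gripper": 1,"xyz": [0,0,0],"delta_rot": [0,0,0]},
])

```text
clock: 18.22
tcp_pos: [487.4, 114.4, -6.0]
tool_rot: [2.384, 2.045, 0.001]
wrist_force: [0.9, 0.7, -2.5]
opening: 0.11
```

```bash
python3 - <<'E'
from h import *
s=ctrl.read_state();p=s['tcp_pos'];e=np.array([np.cos(-.153),np.sin(-.153)])
print(p,s['tool_rot'],s['opening'],s['wrist_force'],s['wrist_torque'],'jig',(p[:2]-[546.2,198.4])@e,(p[:2]-[546.2,198.4])@[-e[1],e[0]]+49)
E
```

```text
[487.42070193 114.40452424  -6.01538885] [2.38423953e+00 2.04519106e+00 9.21120613e-04] 0.10960763167871171 [ 0.92574087  0.70269433 -2.45579023] [-0.07020372  0.16735661  0.01720189] jig -45.29142973932874 -42.97245360609263
```

Free-sliding now, just off the floor (under 1 mm). 25 mm to go.

Emit:
send_rows([
  {"gripper": 1,"xyz": [0,0.04,0],"delta_rot": [0,0,0]},
  {"gripper": 1,"xyz": [0,0.04,0],"delta_rot": [0,0,0]},
  {"gripper": 1,"xyz": [0,0.04,0],"delta_rot": [0,0,0]},
  {"gripper": 1,"xyz": [0,0.04,0],"delta_rot": [0,0,0]},
  {"gripper": 1,"xyz": [0,0.04,0],"delta_rot": [0,0,0]},
  {"gripper": 1,"xyz": [0,0,0],"delta_rot": [0,0,0]},
])

```text
clock: 18.72
tcp_pos: [503.1, 111.8, -6.3]
tool_rot: [-2.384, -2.045, 0.001]
wrist_force: [-5.4, 2.5, 0.6]
opening: 0.104
```

Emit:
send_rows([
  {"gripper": 1,"xyz": [0,0.03,0],"delta_rot": [0,0,0]},
  {"gripper": 1,"xyz": [0,0.03,0],"delta_rot": [0,0,0]},
  {"gripper": 1,"xyz": [0,0,0],"delta_rot": [0,0,0]},
])

```text
clock: 18.97
tcp_pos: [507.1, 111.1, -6.5]
tool_rot: [-2.384, -2.045, 0.002]
wrist_force: [-6.6, 1.8, 0.8]
opening: 0.109
```

The spring shows (6.6 N ≈ 12 mm in). Final millimetres in small steps.

Emit:
send_rows([
  {"gripper": 1,"xyz": [0,0.025,0],"delta_rot": [0,0,0]},
  {"gripper": 1,"xyz": [0,0.025,0],"delta_rot": [0,0,0]},
  {"gripper": 1,"xyz": [0,0,0],"delta_rot": [0,0,0]},
])

```text
clock: 19.22
tcp_pos: [510.7, 110.5, -6.5]
tool_rot: [-2.384, -2.044, 0.003]
wrist_force: [-7.2, 3.1, 2.7]
opening: 0.108
```

Emit:
send_rows([
  {"gripper": 1,"xyz": [0,0.012,0],"delta_rot": [0,0,0]},
  {"gripper": 1,"xyz": [0,0,0],"delta_rot": [0,0,0]},
])

```text
clock: 19.38
tcp_pos: [511.1, 110.4, -6.5]
tool_rot: [-2.383, -2.044, 0.004]
wrist_force: [-10.2, 2.7, 6.6]
opening: 0.105
```

Emit:
send_rows([
  {"gripper": 1,"xyz": [0,0.012,0],"delta_rot": [0,0,0]},
  {"gripper": 1,"xyz": [0,0,0],"delta_rot": [0,0,0]},
])

```text
clock: 19.55
tcp_pos: [511.1, 110.4, -6.5]
tool_rot: [-2.382, -2.043, 0.006]
wrist_force: [-16.9, 5.7, 13.7]
opening: 0.104
```

Emit:
send_rows([
  {"gripper": 1,"xyz": [0,0.012,0],"delta_rot": [0,0,0]},
  {"gripper": 1,"xyz": [0,0,0],"delta_rot": [0,0,0]},
])

```text
clock: 19.72
tcp_pos: [511.0, 110.3, -6.5]
tool_rot: [-2.382, -2.042, 0.009]
wrist_force: [-23.1, 10.0, 21.1]
opening: 0.109
```

The TCP stopped advancing (x 511.1 → 511.0) while the force rose from 10 to 25 N, so the lip is on the hard stop. A short hold, then final numeric checks.

Emit:
send_rows([
  {"gripper": 1,"xyz": [0,0,0],"delta_rot": [0,0,0]},
  {"gripper": 1,"xyz": [0,0,0],"delta_rot": [0,0,0]},
  {"gripper": 1,"xyz": [0,0,0],"delta_rot": [0,0,0]},
  {"gripper": 1,"xyz": [0,0,0],"delta_rot": [0,0,0]},
  {"gripper": 1,"xyz": [0,0,0],"delta_rot": [0,0,0]},
  {"gripper": 1,"xyz": [0,0,0],"delta_rot": [0,0,0]},
])

```text
clock: 20.22
tcp_pos: [511.0, 110.3, -6.5]
tool_rot: [-2.382, -2.042, 0.008]
wrist_force: [-23.9, 8.2, 21.0]
opening: 0.108
```

```bash
python3 - <<'E'
from h import *
s=ctrl.read_state();p=s['tcp_pos'];e=np.array([np.cos(-.153),np.sin(-.153)])
z=R.from_rotvec(s['tool_rot']).as_matrix()[:,2]
print(p,'tilt',np.arccos(-z[2]),s['opening'],s['wrist_force'],'axial',s['wrist_force'][:2]@e,'jig',(p[:2]-[546.2,198.4])@e)
t=eyes.camera('top')[:,:,::-1];t0=cv2.imread('pics/top0.png')
d=cv2.absdiff(t,t0).max(2)
for n,(x,y) in dict(buckle=(364,250),tape=(504,233),jar=(390,154),awl=(106,316),tm=(127,212),ladder=(400,344),sciss=(288,160),orange=(456,304),blue=(330,184)).items():
    a=t0[y-20:y+20,x-20:x+20];q=cv2.matchTemplate(t[y-35:y+35,x-35:x+35],a,cv2.TM_CCOEFF_NORMED);_,v,_,l=cv2.minMaxLoc(q);print(n,'score',round(v,2),'shift px',l[0]-15,l[1]-15)
m=eyes.camera_model('wrist');im=eyes.camera('wrist');cv2.imwrite('pics/end.png',im[:,:,::-1])
# loop foot seen by wrist: bright low-sat blob near pocket centre
c=proj(m,[[546.2,198.4,18]])[0];print('pocket px',c)
E
```

```text
[510.99860924 110.34132958  -6.54634733] tilt 0.00685343340597595 0.10757248013880193 [-23.85735066   8.1658274   20.95118295] axial -24.82315946647853 jig -21.369705943843456
buckle score 1.0 shift px 0 0
tape score 1.0 shift px 0 0
jar score 1.0 shift px 0 0
awl score 0.53 shift px 0 0
tm score 0.99 shift px 0 0
ladder score 0.99 shift px 0 0
sciss score 1.0 shift px 0 0
orange score 0.99 shift px 0 0
blue score 1.0 shift px 0 0
pocket px [358.9726578  106.21837672]
```

Everything is steady: axial push 25 N against an 8.4 N spring, tilt 0.007 rad, bystanders unmoved. The awl's lower match score is probably the arm's changed shadow; its shift is 0. Handing in.

```bash
python3 -c "
from workcell import ctrl
print(ctrl.job_done())"
```

```text
the job is handed in; nothing more can be done
None
```

I handed the job in at about 20 s on the robot's clock, with the bracket held against the posts and the loop released in its pocket. No verdict is reported, so this rests on my own checks.

- **Loop:** it was placed in the pocket, and a picture after release showed it flat and centred. I saw it there once more while carrying the bracket, but did not view it again before hand-in.
- **Bracket:** I lowered it into the channel about 50 mm short of home, lip towards the plunger, and rested it there on the floor. I then slid it in until it stopped. The TCP no longer advanced while the push rose from 10 to 25 N, against a spring of about 8.4 N. It is still gripped (opening 0.108, set to 40 N) and pressed on the floor with 21 N. The tool's tilt is 0.007 rad.
- **Other things:** all seven, and the blue and orange look-alikes, show no shift in the top view.

**Checks that disagreed:**
- **Fingertips:** they sit about 33 mm further back than the stated TCP. My first grasp closed in the air above the loop; I corrected the height from the pictures.
- **Bracket position:** the gripper stands at -21.4 mm along the jig, where -20 is expected at home. I put that down to calibration, but did not confirm it with a picture.
- **Sliding:** the down-force briefly reached 38 N, so I eased up and slid on just off the floor (under 1 mm).
- **Awl:** it matched with a low score of 0.53, probably because of the arm's shadow.

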